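# Chock up the hinged rack board with a cork wedge and hold it

## Task

The worn rubber pads under the hinged test-tube board are going to be swapped: pick up the tapered cork wedge by its thick end (the cork is soft, so pinch it with no more than about 20 N), and, keeping it flat on the bench and square to the board, slowly push its thin end in under the middle of the board's free edge until the pads just lift off the frame, a few millimetres and less than a centimetre. Be gentle, because the board carries glass: move it only with the wedge, do not jolt it, do not touch it with the gripper, and leave everything else on the bench where it is. Finish while still gripping the wedge, with the board resting on it; do not let go.

Things in the scene. Friction and masses are not known exactly. Their poses are not given: they have to be found in the camera images.
- wedge_grip (a point): Centre, half-way up, of the thick end (block 34 long, 30 wide, 30 mm high) of the loose 50 g cork wedge lying right of the stand, nearer or farther than a like plain block. x axis: level, to its thin end, roughly towards the stand; z up. From 17 to 117 mm ahead of this point the top slopes evenly from 30 mm down to 4 mm high at the thin end; flat underside, 30 mm wide throughout.
- wedge_tip (a point): Middle of the bottom of the wedge's thin end (here 4 mm high), at bench height; axes as wedge_grip.
- stand: Fixed wooden frame, 235 x 228 mm: two rails (12 mm high, 192 mm apart) and a rear beam with the hinge; in front the bare bench shows between the rails. Origin on the bench straight below the middle of the lowered board's free edge; x axis level towards the hinge (the way to push the wedge, to the robot's left within 20 deg), y along the free edge, z up. Hinge line at x = 200, z = 24 mm.
- edge (a point): Middle of the underside of the 8 mm round steel strip (170 mm long) under the board's free edge: it rides on the wedge; 14 mm above the bench when down. Board 12 mm thick, its top 30 mm above the bench, overhanging the strip by 5 mm. From 100 mm behind the edge it carries a white rack of glass tubes, 155 mm above the bench. A 6 mm rubber pad at each end of the edge rests on a rail.
- board (a joint): Tilt of the board about its hinge, rad: 0 with its pads resting on the rails, growing as the free edge rises (200 mm from the hinge: 0.005 rad is 1 mm of lift). The board weighs about 0.8 kg, some 3 to 5 N at the free edge; the wedge goes in against roughly 2 to 8 N, and the board sinks back if it is withdrawn.
- block: Plain rectangular cork block, 95 x 30 x 30 mm, the same height all along and shorter than the wedge: not the wedge, leave it. Origin on its underside 17 mm from one end, on the centre line; x axis along the block, towards the stand.
- beaker: Glass beaker, 72 mm across, 95 mm high; leave it. Origin: centre of underside.
- wash_bottle: White plastic bottle with red cap, 66 mm across, 170 mm high; leave it. Origin: centre of underside.
- dish: Shallow glass dish, 90 mm across, 15 mm high; leave it. Origin: centre of underside.
- stopper: Black rubber stopper, 36 mm across, 32 mm high; leave it. Origin: centre of underside.
- weight: Brass weight, 36 mm across, 40 mm high; leave it. Origin: centre of underside.
Mind the look-alikes: they are no part of the job. Leave any blue or green look-alike of the part that bears wedge_grip alone.

How it is judged:
On the way, in this order (a step that is already met when the one before it is completed fails the run):
1. the wedge is gripped by its thick end, the board still down (contact force between the fingers and wedge above 1 N and distance between the grasp point and wedge_grip below 0.04 m and value of joint board below 0.004 rad), for 0.2 s.
2. the gripped wedge's thin end is under the middle of the free edge, flat on the bench, the board still down (contact force between the fingers and wedge above 1 N and x of wedge_tip in the frame of stand between 0.004 and 0.06 m and y of wedge_tip in the frame of stand between -0.045 and 0.045 m and height (world z) of wedge_tip below 0.009 m and value of joint board below 0.004 rad), for 0.05 s.
At the end, for the whole second after the job is handed in: Free edge raised 1.5 to 10 mm (0.0075 to 0.05 rad) on the wedge, which is still gripped (within 40 mm of its grip point), flat on the bench (7 deg, tip below 8 mm), within 45 mm of the edge's middle, square within 15 deg, at rest; bystanders moved under 30 mm (value of joint board between 0.0075 and 0.05 rad and contact force between wedge and board above 0.5 N and contact force between the fingers and wedge above 1 N and distance between the grasp point and wedge_grip below 0.04 m and y of wedge_tip in the frame of stand between -0.045 and 0.045 m and angle between the x axis of wedge_tip and the x axis of stand, either way round below 0.26 rad and angle between wedge_tip's own z axis and vertical below 0.12 rad and height (world z) of wedge_tip below 0.008 m and linear speed of wedge below 0.02 m/s and distance of each of block, beaker, wash_bottle, dish, stopper, weight from where it was at the start of the episode below 0.03 m); the arm keeps its last pose, push and grip.
It fails at once if the soft cork is squeezed hard: more than 60 N in all between fingers and wedge (contact force between the fingers and wedge above 60 N).
It fails at once if the wedge is rammed against the board: more than 25 N (contact force between wedge and board above 25 N).
It fails at once if the board is jolted (swings faster than 0.5 rad/s) or lifted 16 mm or more (velocity of joint board above 0.5 rad/s or velocity of joint board below -0.5 rad/s or value of joint board above 0.08 rad).
It fails at once if the arm or gripper touches the board (contact force between any of the fingers, the arm and board above 1 N).
It fails at once if another thing is displaced by more than 30 mm (distance of any of block, beaker, wash_bottle, dish, stopper, weight from where it was at the start of the episode above 0.03 m).
It also fails if it takes over 45 s, if anything falls off the work surface, if the arm or the gripper's body presses on something with over 40 N, if the wrist force passes 120 N, or if a joint passes its speed limit or range.

## Robot

A 6-joint arm with a two-finger parallel gripper is mounted at the origin on the work surface. World frame = base frame: x ahead of the robot, y to its left, z up, the work surface at z = 0. Lengths are in m, angles in rad, forces in N, time in s.
With the tool pointing down it reaches from about 0.35 to 0.8 m from the base axis. Payload 7.3 kg.
Tool frame: the origin (TCP) lies on the front face of the gripper's body, between the roots of the fingers; the fingertips stand 73 mm ahead of it and the grasp point (between the pads) lies 54 mm ahead of it; z points along the fingers, y is the direction in which the jaws open and shut (so a half turn about z gives the same grasp; the last joint's range is limited). The gripper opens to 85 mm and grips with 20 to 120 N. Pads are 22 mm wide; open, the fingers measure 114 mm over their backs; the gripper's body (76 mm by 85 mm) begins 54 mm behind the grasp point. The pads swing forward as they close: fully open they stand 13 mm farther back than shut.
Start: joints at [1.061, 0.342, 1.524, -0, 1.275, -0.146], TCP at [0.187, 0.491, 0.304] pointing down, gripper open.
Joint ranges: [-2.53, 2.53], [-0.77, 2.02], [0.04, 2.7], [-1, 4.14], [0.28, 2.66], [-3.11, 3.11]. Speed limits (rad/s): [2.57, 2.57, 3.14, 3.14, 3.14, 3.14].

## Interface

Orientations are given as a rotation vector (axis times angle).
In Python, from workcell import bot, cams gives the robot as it stands.
- The arm moves only by the shell command python3 -m inch 'ROWS'. ROWS is JSON, a list that holds one entry, the list of rows, each a list of 7 numbers: the shift along the tool's x, y, z in units of 50 mm (1.0 is 50 mm), then the turn, a rotation vector about the tool's x, y, z in units of 360 degrees (1.0 is 360 degrees), then the opening, from 0 (shut) to 1 (fully open). A call has 1 to 20 rows; each row shifts and turns the commanded pose from where the row before left it, along the tool's axes as they then stand; what a row does not reach is not made up. A row lasts 1/12 s, in which the tool goes at most 41.7 mm and 7.16 degrees, less where a joint would pass 70% of its speed; a pose out of reach is approached as far as the arm can. A call with a number of a shift or a turn outside -1 to 1 is refused whole. A call with a gripper value outside its range is refused whole. The fingers move at their own pace and stop on an object; the grip force is fixed at half the most. Time passes only in rows, so rows that do not move let the fingers close. It gives the time, the measured TCP pose, the force and the opening at its end, in the units of the state.
- bot.state(): the state, without advancing time (a new reading comes with each control period).
- cams.get_image(name): name is "side" or "top" or "wrist"; returns the picture (400x640x3 uint8, red, green, blue); there is no depth.
- cams.camera_params(name): a dict with "camera_matrix" (3x3 intrinsics, pixels), "dist_coeffs" ([k1, k2, p1, p2, k3] as OpenCV has them; the pictures are not rectified), "camera_from_world" (4x4, takes a point from world to camera coordinates); the wrist camera has in their place "tool_from_camera" (4x4, takes a point from camera to tool coordinates, whose origin is the TCP and whose axes are the flange's). Camera axes: x right, y down, z forward; pixel columns grow to the right and rows downward; lengths in m; the calibration is good to about 2 mm. A picture is of the moment at which its call begins: read the wrist's pose just before it. camera_params takes no time and is no camera call.
- bot.sign_off(): hands the job in, once; it reports no verdict.
The state is a dict: "t": time; "q": joint angles; "joint_vel": joint speeds; "tau": joint torques, N m; "ee_pos": TCP position; "tool_rot": TCP orientation; "contact_force": force on the tool from outside, world axes, zero at the start; "moment": the same for the moment, N m; "gripper_width": opening from 0.0 (shut) to 1.0 (fully open).
Only numpy, scipy, OpenCV 4.12 (cv2) and the standard library are available. Lean on these libraries where they do the work, as an engineer would, in place of code of your own. Each camera call takes 0.05 s, during which the arm holds its last target.

## Working session

There is one attempt and no reset: what is moved stays moved. The work goes in short steps, Python scripts to look and compute and a shell command to move; the robot and the scene stay as the last step left them, time stands still between calls to the robot, and variables do not carry over. Pictures are saved under pics/ and viewed, and the job is handed in when it is done.

```bash
ls; mkdir -p pics; python3 - <<'E'
from workcell import bot, cams
import cv2,json
print(bot.state())
for n in ("top","side","wrist"):
    im=cams.get_image(n); cv2.imwrite(f"pics/{n}0.png",im[:,:,::-1])
    p=cams.camera_params(n); print(n,p)
E
```

```text
pics
{'t': 0.0, 'q': array([ 1.06101255e+00,  3.42717039e-01,  1.52500015e+00, -2.67458877e-05,
        1.27538253e+00, -1.46031692e-01]), 'joint_vel': array([ 0.00041179,  0.00037849, -0.0019703 ,  0.00021012, -0.00223866,
        0.00037548]), 'tau': array([-1.43791756e-03, -4.33685338e+01, -2.46002090e+01, -1.27540779e-04,
        7.96973007e-03,  2.66734577e-05]), 'ee_pos': array([0.18664849, 0.49040083, 0.30323471]), 'tool_rot': array([-5.68139926e-01, -3.08932340e+00,  2.25377147e-03]), 'contact_force': array([ 0.03251057,  0.43378655, -0.38943056]), 'moment': array([-0.00794537,  0.04630407,  0.02971085]), 'gripper_width': 1.000902127122125}
top {'camera_matrix': array([[460.41195195,   0.        , 321.51228828],
       [  0.        , 460.41195195, 200.33571651],
       [  0.        ,   0.        ,   1.        ]]), 'dist_coeffs': array([-0.05801275,  0.        ,  0.        ,  0.        ,  0.        ]), 'camera_from_world': array([[ 0.02239273, -0.99974834, -0.00134683, -0.02592297],
       [-0.995074  , -0.02215786, -0.09662698,  0.56060295],
       [ 0.09657282,  0.00350394, 
[... 553 characters left out ...]
89996],
       [ 0.        ,  0.        ,  0.        ,  1.        ]])}
wrist {'camera_matrix': array([[291.88260166,   0.        , 321.70803865],
       [  0.        , 291.88260166, 207.04998048],
       [  0.        ,   0.        ,   1.        ]]), 'dist_coeffs': array([-0.03599893,  0.        ,  0.        ,  0.        ,  0.        ]), 'tool_from_camera': array([[ 8.79072479e-05, -9.59594420e-01, -2.81386818e-01,
         7.10427912e-02],
       [ 9.99999786e-01, -9.80540160e-05,  6.46794035e-04,
         1.13225636e-04],
       [-6.48251055e-04, -2.81386815e-01,  9.59594206e-01,
        -6.90823084e-02],
       [ 0.00000000e+00,  0.00000000e+00,  0.00000000e+00,
         1.00000000e+00]])}
```

View pics/top0.png

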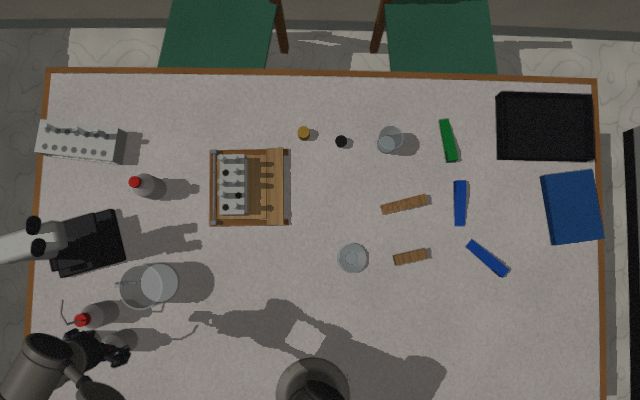

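View pics/side0.png

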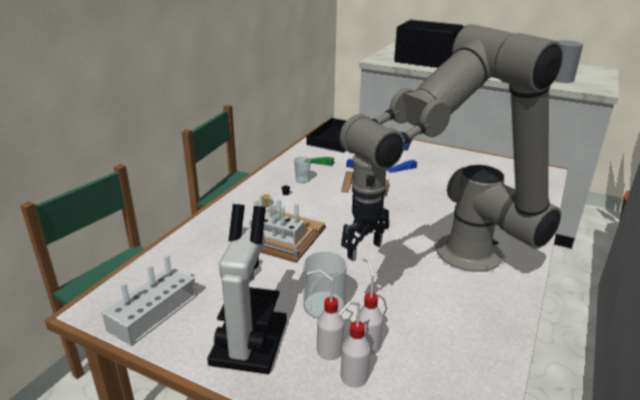

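```bash
python3 - <<'E'
import cv2
a=cv2.imread("pics/top0.png")
cv2.imwrite("pics/topc.png",cv2.resize(a[80:330,180:560],(760,500),interpolation=cv2.INTER_CUBIC))
E
```

```text
(no output)
```

View pics/topc.png

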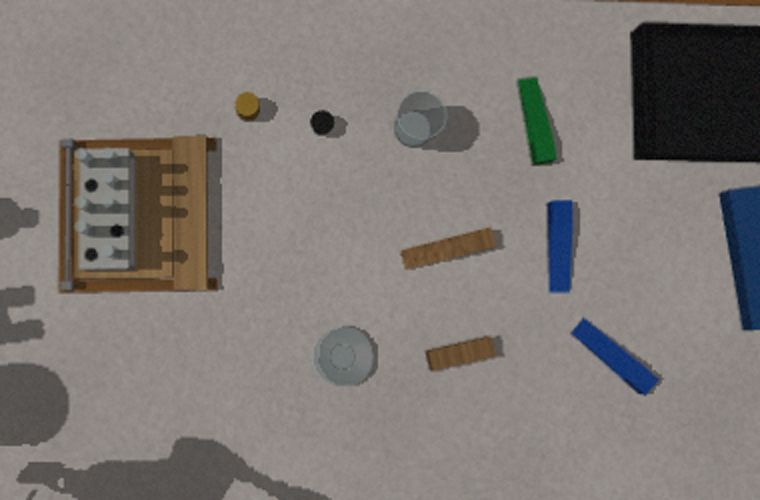

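The top view shows the stand at about (250,187), with its free edge to the right at around x=284. The wedge is the long cork at (405,204) and the block is the short one at (412,257). I'll measure these more exactly.

```bash
cat > h.py <<'E'
import numpy as np,cv2
from scipy.spatial.transform import Rotation as R
from workcell import bot,cams
def Tw():
    s=bot.state();T=np.eye(4);T[:3,:3]=R.from_rotvec(s['tool_rot']).as_matrix();T[:3,3]=s['ee_pos'];return T
def cam(name,T=None):
    p=cams.camera_params(name)
    W=np.linalg.inv(p['camera_from_world']) if 'camera_from_world' in p else (Tw() if T is None else T)@p['tool_from_camera']
    return p['camera_matrix'],p['dist_coeffs'],W
def ray(c,uv,z):
    K,d,W=c
    n=cv2.undistortPoints(np.array(uv,float).reshape(-1,1,2),K,d).reshape(-1,2)
    v=np.c_[n,np.ones(len(n))]@W[:3,:3].T;o=W[:3,3]
    return o+v*((np.asarray(z)-o[2])/v[:,2])[:,None]
def proj(c,P):
    K,d,W=c;C=np.linalg.inv(W)
    return cv2.projectPoints(np.array(P,float).reshape(-1,1,3),cv2.Rodrigues(C[:3,:3])[0],C[:3,3],K,d)[0].reshape(-1,2)
E
python3 - <<'E'
from h import *
a=cv2.imread("pics/top0.png");
cv2.imwrite("pics/w1.png",cv2.resize(a[180:280,360:460],(800,800),interpolation=cv2.INTER_CUBIC)[:600])
cv2.imwrite("pics/s1.png",cv2.resize(a[140:235,200:300],(600,570),interpolation=cv2.INTER_CUBIC))
c=cam("top")
print(ray(c,[[381.5,209],[429,200],[394,259],[430,254]],[.015]*4).round(3))
print(ray(c,[[284,187]],[.03]).round(3))
T=Tw();print(T.round(3))
E
```

```text
[[ 0.541 -0.191  0.015]
 [ 0.57  -0.331  0.015]
 [ 0.395 -0.229  0.015]
 [ 0.412 -0.334  0.015]]
[[0.597 0.097 0.03 ]]
[[-0.935  0.356 -0.001  0.187]
 [ 0.356  0.935 -0.001  0.49 ]
 [ 0.    -0.001 -1.     0.303]
 [ 0.     0.     0.     1.   ]]
```

View pics/w1.png

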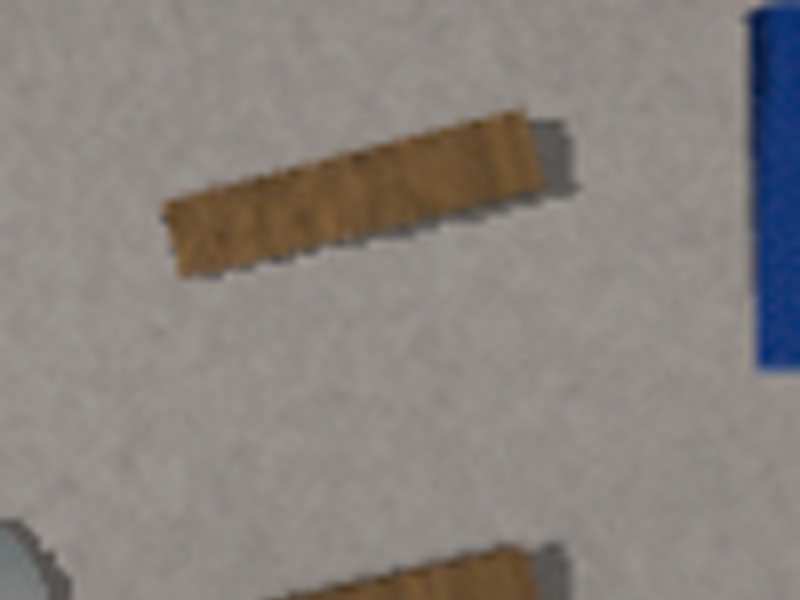

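View pics/s1.png

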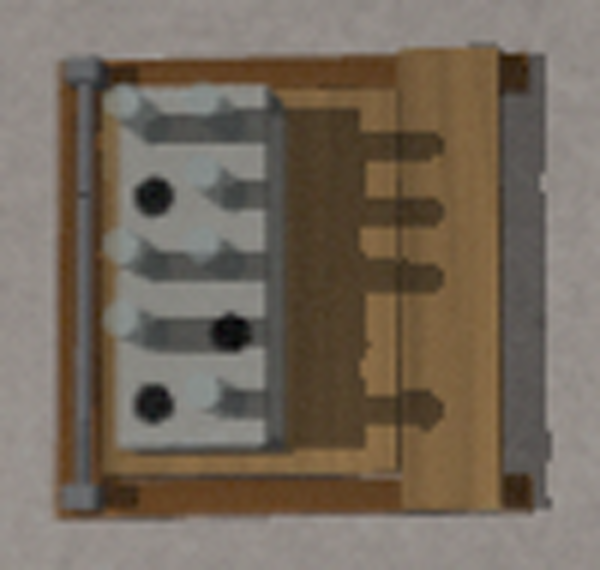

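```bash
python3 - <<'E'
from h import *
c=cam("top")
f=lambda o,s,p:[[o[0]+(x+.5)/s-.5,o[1]+(y+.5)/s-.5] for x,y in p]
A=ray(c,f((360,180),8,[(523,109),(547,190),(165,203),(183,278)]),[.03,.03,.004,.004]);print(A.round(4))
th=(A[0]+A[1])/2;ti=(A[2]+A[3])/2;d=(ti-th)[:2];print("len",np.linalg.norm(d));d/=np.linalg.norm(d)
print("wedge grip",th[:2]+d*.017,"tip",ti[:2],"yaw",np.degrees(np.arctan2(d[1],d[0])))
B=ray(c,f((200,140),6,[(498,47),(502,512)]),[.03,.03]);print(B.round(4))
e=(B[0]-B[1])[:2];print("width",np.linalg.norm(e));e/=np.linalg.norm(e);x=np.array([-e[1],e[0]]);print("x dir",x,np.degrees(np.arctan2(x[1],x[0])),"origin",B.mean(0)[:2]+.005*x)
# rails outer edges z=.012
L=ray(c,f((200,140),6,[(57,62),(400,53),(545,58),(55,517),(533,513)]),[.012]*5);print(L.round(4))
E
```

```text
[[ 0.5885 -0.3156  0.03  ]
 [ 0.559  -0.3244  0.03  ]
 [ 0.5534 -0.1879  0.004 ]
 [ 0.5257 -0.1949  0.004 ]]
len 0.13307674683184612
wedge grip [ 0.5693683 -0.3035755] tip [ 0.53955526 -0.19139265] yaw 104.88258534267094
[[0.7151 0.105  0.03  ]
 [0.4866 0.096  0.03  ]]
width 0.2286272144636161
x dir [-0.03933256  0.99922618] 92.25417118764696 origin [0.60067482 0.10547872]
[[0.7069 0.3272 0.012 ]
 [0.7149 0.1555 0.012 ]
 [0.7138 0.083  0.012 ]
 [0.4798 0.3176 0.012 ]
 [0.4873 0.0823 0.012 ]]
```

```bash
python3 -m inch '[[[-0.25,-0.24,0,0,0,0,1],[-0.47,-0.45,0,0,0,0,1],[-0.47,-0.45,0,0,0,0,1],[-0.47,-0.45,0,0,0,0,1],[-0.47,-0.45,0,0,0,0,1],[-0.47,-0.45,0,0,0,0,1],[-0.47,-0.45,0,0,0,0,1],[-0.47,-0.45,0,0,0,0,1],[-0.47,-0.45,0,0,0,0,1],[-0.47,-0.45,0,0,0,0,1],[-0.47,-0.45,0,0,0,0,1],[-0.47,-0.45,0,0,0,0,1],[-0.47,-0.45,0,0,0,0,1],[-0.47,-0.45,0,0,0,0,1],[-0.47,-0.45,0,0,0,0,1],[-0.47,-0.45,0,0,0,0,1],[-0.47,-0.45,0,0,0,0,1],[-0.47,-0.45,0,0,0,0,1],[-0.47,-0.45,0,0,0,0,1],[-0.25,-0.24,0,0,0,0,1]]]'
python3 -m inch '[[[-0.47,-0.45,0,0,0,0,1],[-0.47,-0.45,0,0,0,0,1],[-0.47,-0.45,0,0,0,0,1],[-0.47,-0.45,0,0,0,0,1],[-0.47,-0.45,0,0,0,0,1],[-0.47,-0.45,0,0,0,0,1],[-0.47,-0.45,0,0,0,0,1],[-0.25,-0.24,0,0,0,0,1],[0,0,0,0,0,0.0151,1],[0,0,0,0,0,0.0151,1],[0,0,0,0,0,0.0151,1],[0,0,0,0,0,0.0151,1],[0,0,0,0,0,0.0151,1],[0,0,0,0,0,0.0151,1],[0,0,0,0,0,0.0151,1],[0,0,0,0,0,0.0151,1],[0,0,0,0,0,0.0151,1],[0,0,0,0,0,0.0151,1]]]'
python3 - <<'E'
from h import *
T=Tw();print(T.round(3))
im=cams.get_image("wrist");cv2.imwrite("pics/wr1.png",im[:,:,::-1]);np.save("T1.npy",T)
E
```

```text
t: 1.82
ee_pos: [0.4539, -0.0726, 0.3037]
tool_rot: [0.571, 3.089, -0.001]
contact_force: [-0.6, 0.3, -0.1]
gripper_width: 1.0
t: 3.32
ee_pos: [0.5578, -0.291, 0.3034]
tool_rot: [-1.922, -2.484, -0.0]
contact_force: [-0.0, 0.3, -0.3]
gripper_width: 0.997
[[-0.251  0.968 -0.001  0.558]
 [ 0.968  0.251  0.001 -0.291]
 [ 0.001 -0.001 -1.     0.303]
 [ 0.     0.     0.     1.   ]]
```

View pics/wr1.png

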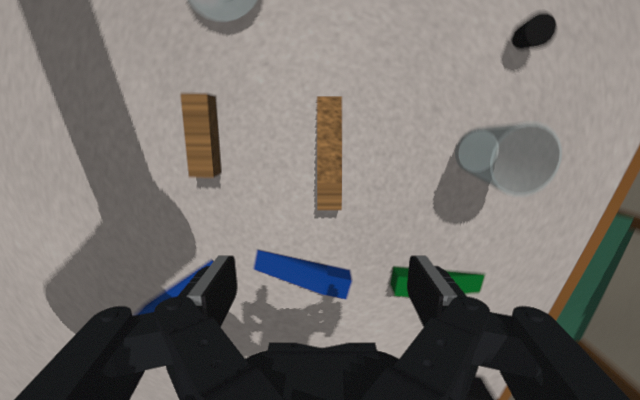

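```bash
python3 - <<'E'
from h import *
a=cv2.imread("pics/wr1.png");cv2.imwrite("pics/wr1c.png",cv2.resize(a[80:230,280:380],(400,600),interpolation=cv2.INTER_CUBIC))
E
```

```text
(no output)
```

View pics/wr1c.png

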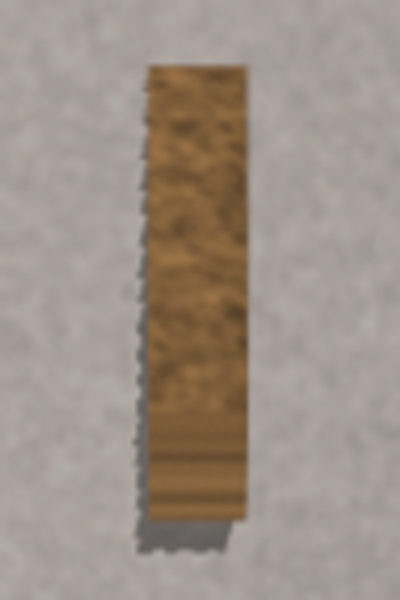

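```bash
python3 - <<'E'
from h import *
T=np.load("T1.npy");c=cam("wrist",T)
f=lambda o,s,p:[[o[0]+(x+.5)/s-.5,o[1]+(y+.5)/s-.5] for x,y in p]
A=ray(c,f((280,80),4,[(149,66),(247,66),(149,410),(247,410),(149,519),(247,519)]),[.004,.004,.03,.03,.03,.03]);print(A.round(4))
m=A.reshape(3,2,3).mean(1);print(m)
d=(m[0]-m[2])[:2];print(np.linalg.norm(d),np.degrees(np.arctan2(d[1],d[0])));d/=np.linalg.norm(d)
g=m[2][:2]+.017*d;print("grip",g)
S=np.array([*g,.3034])-T[:3,3];print("tool shift units",T[:3,:3].T@S/.05)
E
```

```text
[[ 0.5273 -0.1944  0.004 ]
 [ 0.5555 -0.1871  0.004 ]
 [ 0.5521 -0.2901  0.03  ]
 [ 0.5804 -0.2828  0.03  ]
 [ 0.5604 -0.323   0.03  ]
 [ 0.5895 -0.3155  0.03  ]]
[[ 0.54136219 -0.19072277  0.004     ]
 [ 0.56621501 -0.28644969  0.03      ]
 [ 0.57496558 -0.319253    0.03      ]]
0.1328503210730239 104.65165710557227
grip [ 0.57066557 -0.30280581]
tool shift units [-0.2930144   0.18939458 -0.0004328 ]
```

```bash
python3 -m inch '[[[-0.15,0.095,0.1,0,0,0,0.7],[-0.145,0.09,0.3,0,0,0,0.7],[0,0,0.5,0,0,0,0.7],[0,0,0.5,0,0,0,0.7],[0,0,0.5,0,0,0,0.7],[0,0,0.5,0,0,0,0.7],[0,0,0.5,0,0,0,0.7],[0,0,0.4,0,0,0,0.7],[0,0,0.3,0,0,0,0.7],[0,0,0.2,0,0,0,0.7],[0,0,0.1,0,0,0,0.7],[0,0,0,0,0,0,0.7]]]'
python3 - <<'E'
from h import *
T=Tw();print(T.round(4))
im=cams.get_image("wrist");cv2.imwrite("pics/wr2.png",im[:,:,::-1]);np.save("T2.npy",T)
E
```

```text
t: 4.37
ee_pos: [0.5704, -0.3029, 0.1076]
tool_rot: [-1.914, -2.489, 0.0]
contact_force: [-0.4, -0.7, 0.7]
gripper_width: 0.701
[[-0.2566  0.9665 -0.0015  0.5704]
 [ 0.9665  0.2566  0.0011 -0.3029]
 [ 0.0015 -0.0012 -1.      0.1076]
 [ 0.      0.      0.      1.    ]]
```

View pics/wr2.png

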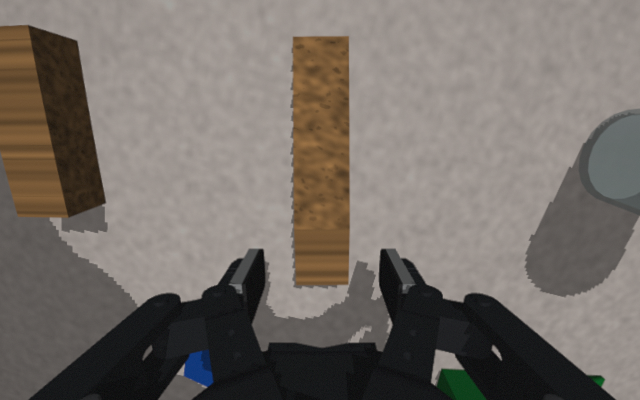

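The wedge (columns 293-349) sits centred between the pads (264 and 381). I'll descend and close carefully.

```bash
python3 -m inch '[[[0,0,0.2,0,0,0,0.6],[0,0,0.2,0,0,0,0.55],[0,0,0.15,0,0,0,0.5],[0,0,0.04,0,0,0,0.46],[0,0,0,0,0,0,0.43],[0,0,0,0,0,0,0.4],[0,0,0,0,0,0,0.4],[0,0,0,0,0,0,0.4]]]'
python3 -m inch '[[[0,0,0,0,0,0,0.39],[0,0,0,0,0,0,0.38],[0,0,0,0,0,0,0.38],[0,0,0,0,0,0,0.38]]]'
python3 -m inch '[[[0,0,0,0,0,0,0.37],[0,0,0,0,0,0,0.37],[0,0,0,0,0,0,0.37]]]'
```

```text
t: 5.08
ee_pos: [0.5709, -0.3031, 0.0799]
tool_rot: [1.916, 2.488, 0.0]
contact_force: [0.6, 0.2, 0.7]
gripper_width: 0.402
t: 5.42
ee_pos: [0.5707, -0.3029, 0.0795]
tool_rot: [1.917, 2.489, 0.0]
contact_force: [-0.1, -1.0, -0.6]
gripper_width: 0.383
t: 5.67
ee_pos: [0.5706, -0.3029, 0.0794]
tool_rot: [-1.917, -2.489, -0.0]
contact_force: [0.2, -0.0, -0.1]
gripper_width: 0.375
```

```bash
for i in 1 2; do python3 -m inch '[[[0,0,0,0,0,0,0.37],[0,0,0,0,0,0,0.37]]]'|grep wid; done; python3 -m inch '[[[0,0,0,0,0,0,0.36],[0,0,0,0,0,0,0.36],[0,0,0,0,0,0,0.36]]]'|grep -E 'wid|force';python3 -m inch '[[[0,0,0,0,0,0,0.355],[0,0,0,0,0,0,0.355],[0,0,0,0,0,0,0.355]]]'|grep -E 'wid|force'
```

```text
gripper_width: 0.369
gripper_width: 0.369
contact_force: [-0.3, 0.3, 0.3]
gripper_width: 0.362
contact_force: [-0.6, -0.7, 0.7]
gripper_width: 0.357
```

```bash
python3 -m inch '[[[0,0,0,0,0,0,0.35],[0,0,0,0,0,0,0.35],[0,0,0,0,0,0,0.35]]]'|grep -E 'wid|force';python3 -m inch '[[[0,0,0,0,0,0,0.35]]]'|grep wid;  python3 -m inch '[[[0,0,0,0,0,0,0.345],[0,0,0,0,0,0,0.345],[0,0,0,0,0,0,0.345]]]'|grep -E 'wid|force';python3 -m inch '[[[0,0,0,0,0,0,0.345]]]'|grep wid
```

```text
contact_force: [-0.5, -0.3, 0.8]
gripper_width: 0.349
gripper_width: 0.352
contact_force: [-0.6, -0.3, 1.6]
gripper_width: 0.345
gripper_width: 0.347
```

```bash
for k in 1; do python3 -m inch '[[[0,0,0,0,0,0,0.34],[0,0,0,0,0,0,0.34],[0,0,0,0,0,0,0.34]]]'|grep -E 'wid|force';python3 -m inch '[[[0,0,0,0,0,0,0.34]]]'|grep wid;  python3 -m inch '[[[0,0,0,0,0,0,0.34]]]'|grep wid;python3 -m inch '[[[0,0,0,0,0,0,0.34]]]'|grep wid; done
python3 - <<'E'
from h import *
T=Tw();print(T.round(4))
im=cams.get_image("wrist");a=im[:,:,::-1];cv2.imwrite("pics/wr3.png",cv2.resize(a[150:350,220:420],(600,600),interpolation=cv2.INTER_CUBIC));np.save("T2.npy",T)
E
```

```text
contact_force: [-0.4, -0.8, 2.8]
gripper_width: 0.348
gripper_width: 0.346
gripper_width: 0.349
gripper_width: 0.346
[[-2.554e-01  9.668e-01  2.000e-04  5.707e-01]
 [ 9.668e-01  2.554e-01 -1.000e-04 -3.030e-01]
 [-1.000e-04  2.000e-04 -1.000e+00  7.950e-02]
 [ 0.000e+00  0.000e+00  0.000e+00  1.000e+00]]
```

View pics/wr3.png

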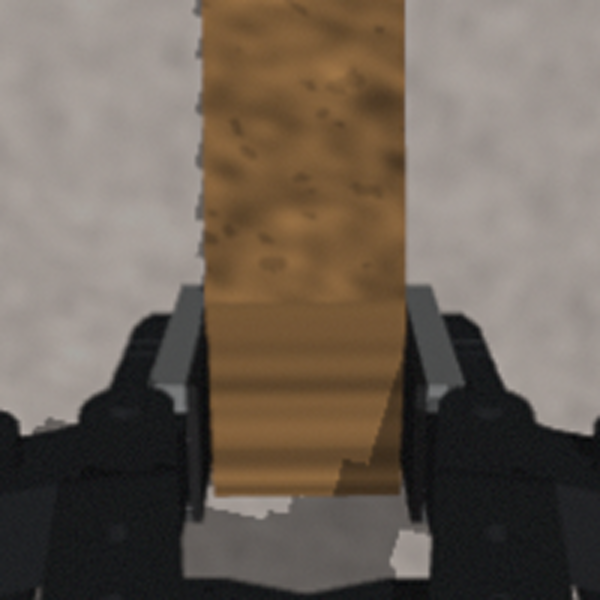

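Gripped: the width holds at 0.347 against the 0.34 command, so the pinch is light. Next I turn the wedge square and slide it towards the stand.

```bash
python3 -m inch '[[[0,0,0,0,0,0.0044,0.34],[0,0,0,0,0,0.0044,0.34],[0,0,0,0,0,0.0044,0.34],[0,0,0,0,0,0.0044,0.34],[0,0,0,0,0,0.0044,0.34],[0,0,0,0,0,0.0044,0.34],[0,0,0,0,0,0.0044,0.34],[0,0,0,0,0,0.004,0.34],[0,0,0,0,0,0,0.34]]]'
python3 -m inch '[[[0.1,0.018,0,0,0,0,0.34],[0.2,0.036,0,0,0,0,0.34],[0.2,0.036,0,0,0,0,0.34],[0.2,0.036,0,0,0,0,0.34],[0.2,0.036,0,0,0,0,0.34],[0.2,0.036,0,0,0,0,0.34],[0.2,0.036,0,0,0,0,0.34],[0.2,0.036,0,0,0,0,0.34],[0.2,0.036,0,0,0,0,0.34],[0.2,0.036,0,0,0,0,0.34],[0.2,0.036,0,0,0,0,0.34],[0.2,0.036,0,0,0,0,0.34],[0.2,0.036,0,0,0,0,0.34],[0.2,0.036,0,0,0,0,0.34],[0.2,0.036,0,0,0,0,0.34],[0.1,0.018,0,0,0,0,0.34],[0,0,0,0,0,0,0.34]]]'
python3 - <<'E'
from h import *
T=Tw();print(T.round(4))
im=cams.get_image("wrist");cv2.imwrite("pics/wr4.png",im[:,:,::-1]);np.save("T4.npy",T)
im=cams.get_image("top");cv2.imwrite("pics/top4.png",im[:,:,::-1]);
E
```

```text
t: 8.47
ee_pos: [0.5707, -0.303, 0.0795]
tool_rot: [2.178, 2.264, 0.0]
contact_force: [-0.2, 1.6, 2.4]
gripper_width: 0.348
t: 9.88
ee_pos: [0.5919, -0.15, 0.0795]
tool_rot: [-2.175, -2.265, -0.002]
contact_force: [0.4, 3.9, 6.4]
gripper_width: 0.344
[[-4.050e-02  9.992e-01  1.000e-04  5.919e-01]
 [ 9.992e-01  4.050e-02  1.400e-03 -1.500e-01]
 [ 1.400e-03  1.000e-04 -1.000e+00  7.950e-02]
 [ 0.000e+00  0.000e+00  0.000e+00  1.000e+00]]
```

View pics/wr4.png

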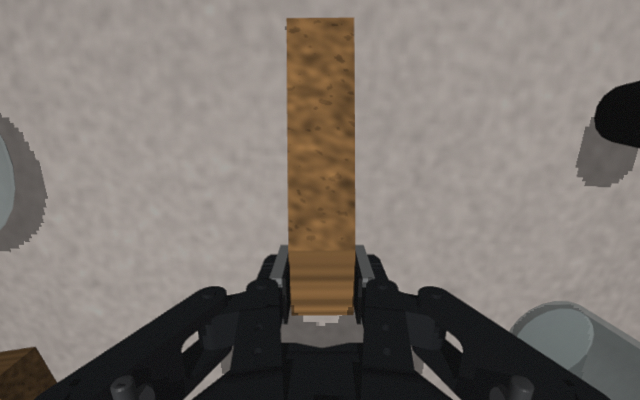

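View pics/top4.png

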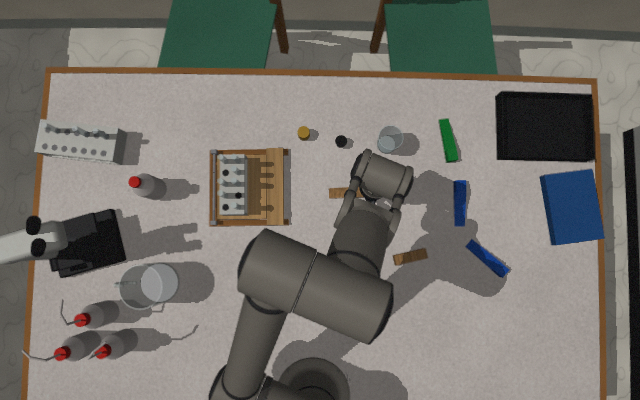

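```bash
python3 -m inch '[[[0.1,0.02,-0.01,0,0,0,0.34],[0.2,0.04,0,0,0,0,0.34],[0.2,0.04,0,0,0,0,0.34],[0.2,0.04,0,0,0,0,0.34],[0.2,0.04,0,0,0,0,0.34],[0.2,0.04,0,0,0,0,0.34],[0.2,0.03,0,0,0,0,0.34],[0.2,0.03,0,0,0,0,0.34],[0.1,0,0,0,0,0,0.34],[0,0,0,0,0,0,0.34],[0,0,0,0,0,0,0.34]]]'
python3 - <<'E'
from h import *
T=Tw();print(T.round(4));s=bot.state();print(s['contact_force'],s['gripper_width'])
im=cams.get_image("wrist");cv2.imwrite("pics/wr5.png",im[:,:,::-1]);np.save("T5.npy",T)
E
```

```text
t: 10.9
ee_pos: [0.6025, -0.0712, 0.0799]
tool_rot: [-2.176, -2.266, 0.0]
contact_force: [-0.1, -0.2, -0.8]
gripper_width: 0.344
[[-4.030e-02  9.992e-01 -1.000e-04  6.025e-01]
 [ 9.992e-01  4.030e-02 -0.000e+00 -7.120e-02]
 [-0.000e+00 -1.000e-04 -1.000e+00  7.990e-02]
 [ 0.000e+00  0.000e+00  0.000e+00  1.000e+00]]
[-0.07738196 -0.208515   -0.81631645] 0.34441125190440014
```

View pics/wr5.png

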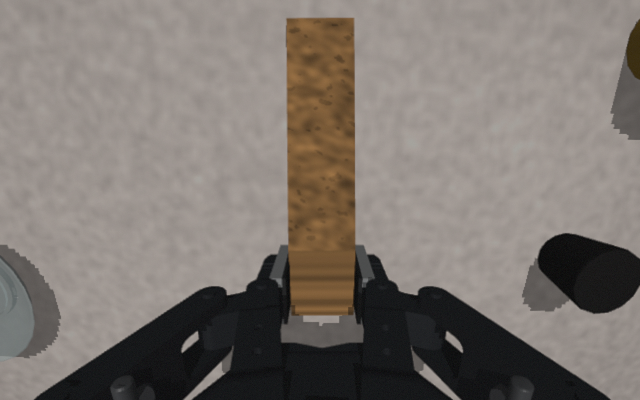

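```bash
python3 - <<'E'
from h import *
T=np.load("T5.npy");c=cam("wrist",T)
p=ray(c,[[287,18],[354,18],[291,315],[355,315]],[.004,.004,.03,.03]);print(p.round(4))
x=np.array([-.0393,.9992]);y=np.array([-.9992,-.0393]);o=np.array([.6007,.1055])
for q in (p[:2].mean(0),T[:3,3]):
    d=q[:2]-o;print("stand frame",d@x,d@y)
s=cams.get_image("side");cv2.imwrite("pics/side5.png",cv2.resize(s[170:290,220:400,::-1],(800,533),interpolation=cv2.INTER_CUBIC))
a=cams.get_image("top");cv2.imwrite("pics/top5.png",cv2.resize(a[140:240,200:380,::-1],(800,444),interpolation=cv2.INTER_CUBIC))
E
```

```text
[[ 0.583   0.044   0.004 ]
 [ 0.6126  0.0452  0.004 ]
 [ 0.589  -0.089   0.03  ]
 [ 0.6197 -0.0877  0.03  ]]
stand frame -0.06072402958042743 0.005286012433724202
stand frame -0.1766189747905765 0.005177465569675298
```

View pics/side5.png

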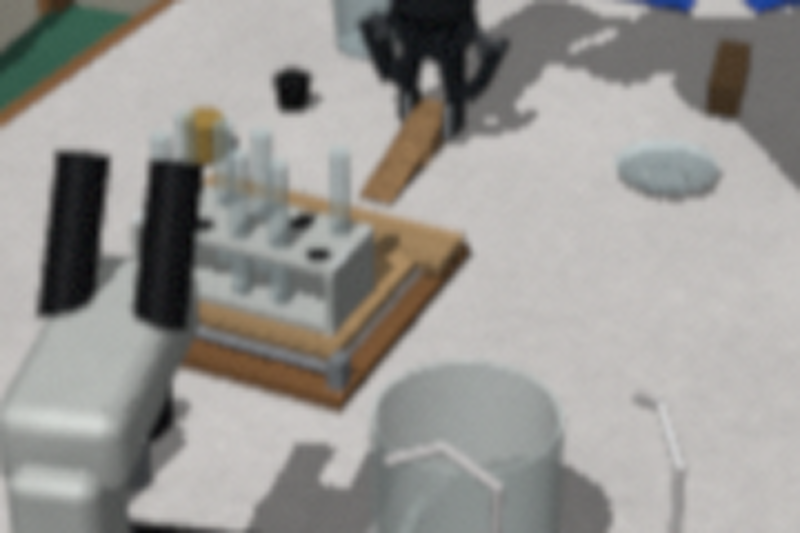

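View pics/top5.png

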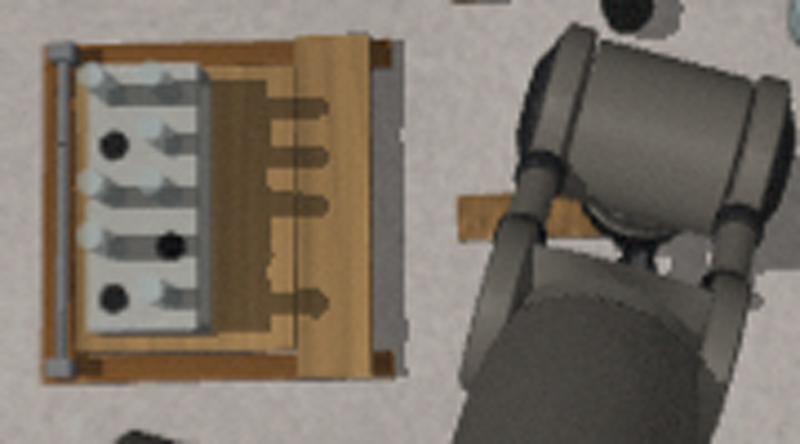

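```bash
python3 -m inch '[[[0.06,0.02,0,0,0,0,0.34],[0.12,0.02,0,0,0,0,0.34],[0.12,0.02,0,0,0,0,0.34],[0.12,0.02,0,0,0,0,0.34],[0.12,0.02,0,0,0,0,0.34],[0.12,0.01,0,0,0,0,0.34],[0.12,0,0,0,0,0,0.34],[0.12,0,0,0,0,0,0.34],[0.12,0,0,0,0,0,0.34],[0.12,0,0,0,0,0,0.34],[0.12,0,0,0,0,0,0.34],[0.12,0,0,0,0,0,0.34],[0.12,0,0,0,0,0,0.34],[0.12,0,0,0,0,0,0.34],[0.06,0,0,0,0,0,0.34],[0,0,0,0,0,0,0.34],[0,0,0,0,0,0,0.34]]]'
python3 - <<'E'
from h import *
T=Tw();print(T.round(4));s=bot.state();print(s['contact_force'],s['gripper_width'])
x=np.array([-.0393,.9992]);y=np.array([-.9992,-.0393]);o=np.array([.6007,.1055])
d=T[:2,3]-o;print("stand frame tip",d@x+.117,d@y)
im=cams.get_image("wrist");cv2.imwrite("pics/wr6.png",im[:,:,::-1]);np.save("T6.npy",T)
a=cams.get_image("top");cv2.imwrite("pics/top6.png",cv2.resize(a[140:240,200:380,::-1],(800,444),interpolation=cv2.INTER_CUBIC))
E
```

```text
t: 12.47
ee_pos: [0.6047, 0.0128, 0.0799]
tool_rot: [2.177, 2.265, 0.0]
contact_force: [-0.5, -0.3, -1.3]
gripper_width: 0.347
[[-0.04    0.9992  0.      0.6047]
 [ 0.9992  0.04   -0.      0.0128]
 [-0.      0.     -1.      0.0799]
 [ 0.      0.      0.      1.    ]]
[-0.45360977 -0.31641729 -1.32998595] 0.34726446286491025
stand frame tip 0.02420157016509504 -0.0003398038348549789
```

View pics/wr6.png

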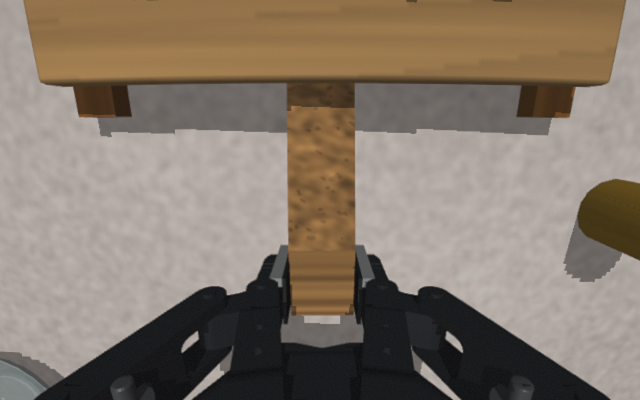

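View pics/top6.png

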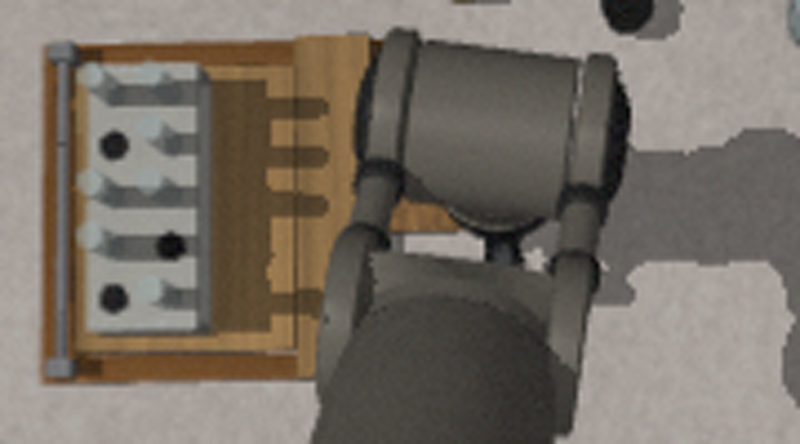

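```bash
python3 - <<'E'
from h import *
c=cam("wrist",np.load("T6.npy"))
for z in(.018,.03):
  p=ray(c,[[320,84]],[z])[0];x=np.array([-.0393,.9992]);print(z,p,(p[:2]-[.6007,.1055])@x)
E
python3 -m inch '[[[0.04,0,0.006,0,0,0,0.34],[0.06,0,0,0,0,0,0.34],[0.06,0,0,0,0,0,0.34],[0.04,0,0,0,0,0,0.34],[0.03,0,0,0,0,0,0.34],[0.03,0,0,0,0,0,0.34]]]'
python3 -m inch '[[[0.03,0,0,0,0,0,0.34],[0.03,0,0,0,0,0,0.34]]]'
python3 -m inch '[[[0.03,0,0,0,0,0,0.34],[0.03,0,0,0,0,0,0.34]]]'
```

```text
0.018 [0.60105677 0.09951744 0.018     ] -0.005991791613809081
0.03 [0.60117827 0.09811723 0.03      ] -0.007395654871895213
t: 13.07
ee_pos: [0.6042, 0.0259, 0.0796]
tool_rot: [2.177, 2.265, 0.0]
contact_force: [1.2, -0.4, 0.5]
gripper_width: 0.345
t: 13.23
ee_pos: [0.6041, 0.028, 0.0796]
tool_rot: [2.176, 2.265, -0.001]
contact_force: [0.6, -5.1, -0.9]
gripper_width: 0.346
t: 13.4
ee_pos: [0.6041, 0.0308, 0.0796]
tool_rot: [2.176, 2.264, -0.001]
contact_force: [-0.5, -5.2, -0.4]
gripper_width: 0.347
```

```bash
python3 -m inch '[[[0.03,0,0,0,0,0,0.34],[0.03,0,0,0,0,0,0.34],[0.03,0,0,0,0,0,0.34]]]'
python3 - <<'E'
from h import *
T=Tw()
im=cams.get_image("wrist");cv2.imwrite("pics/wr7.png",im[:,:,::-1]);np.save("T7.npy",T)
E
```

```text
t: 13.65
ee_pos: [0.6039, 0.0353, 0.0796]
tool_rot: [2.177, 2.264, -0.001]
contact_force: [-0.3, -5.3, -1.1]
gripper_width: 0.344
```

View pics/wr7.png

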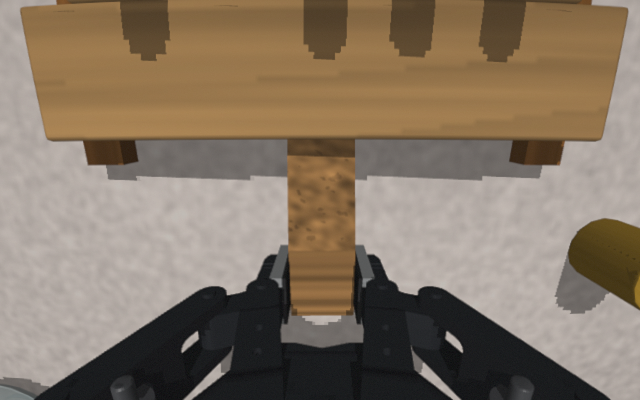

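The wedge has not slipped in the pads: its texture line is still at row 250 and its rear at row 315. I keep pushing slowly.

```bash
python3 -m inch '[[[0.03,0,0,0,0,0,0.34],[0.03,0,0,0,0,0,0.34],[0.03,0,0,0,0,0,0.34],[0.03,0,0,0,0,0,0.34],[0.02,0,0,0,0,0,0.34],[0.01,0,0,0,0,0,0.34]]]'
python3 -m inch '[[[0,0,0,0,0,0,0.34],[0,0,0,0,0,0,0.34],[0,0,0,0,0,0,0.34],[0,0,0,0,0,0,0.34]]]'
python3 - <<'E'
from h import *
T=Tw();x=np.array([-.0393,.9992]);y=np.array([-.9992,-.0393]);o=np.array([.6007,.1055])
d=T[:2,3]-o;print("stand frame tip",d@x+.117,d@y)
im=cams.get_image("wrist");cv2.imwrite("pics/wr8.png",im[:,:,::-1]);np.save("T8.npy",T)
a=cams.get_image("side")[:,:,::-1];cv2.imwrite("pics/side8.png",cv2.resize(a[190:270,240:340],(750,600),interpolation=cv2.INTER_CUBIC))
b=cv2.imread("pics/side0.png");cv2.imwrite("pics/side0c.png",cv2.resize(b[190:270,240:340],(750,600),interpolation=cv2.INTER_CUBIC))
E
```

```text
t: 14.2
ee_pos: [0.6035, 0.0434, 0.0796]
tool_rot: [2.177, 2.265, -0.0]
contact_force: [-0.4, -4.3, -1.3]
gripper_width: 0.345
t: 14.53
ee_pos: [0.6035, 0.0436, 0.0796]
tool_rot: [2.177, 2.265, 0.0]
contact_force: [0.2, -4.0, -1.6]
gripper_width: 0.347
stand frame tip 0.05499503020557762 -0.0003255043462480033
```

View pics/wr8.png

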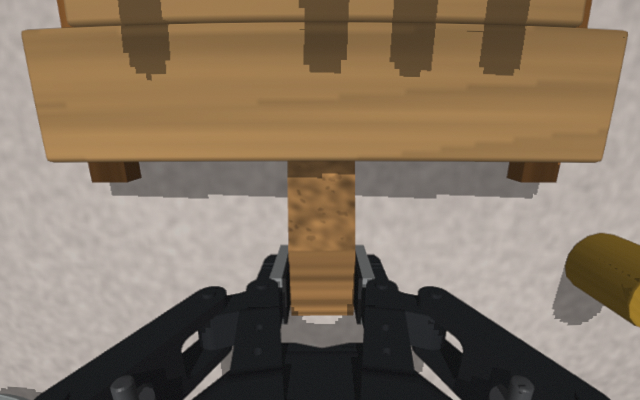

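View pics/side8.png

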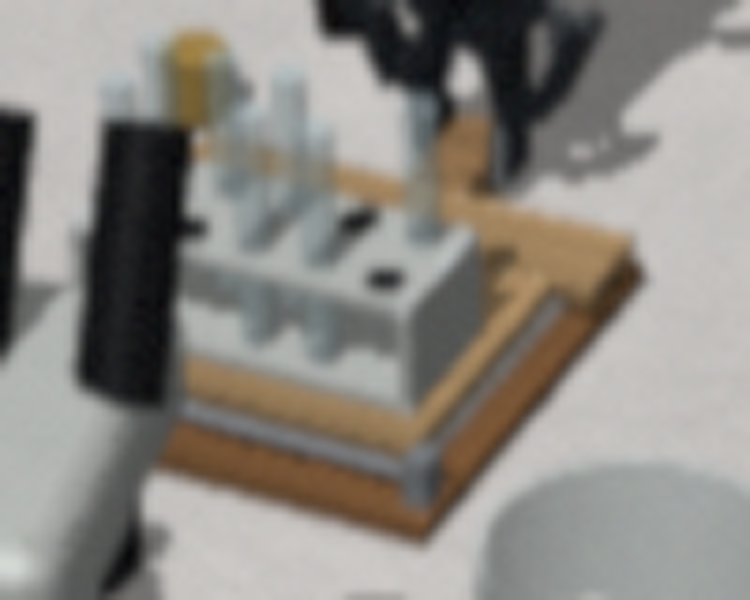

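View pics/side0c.png

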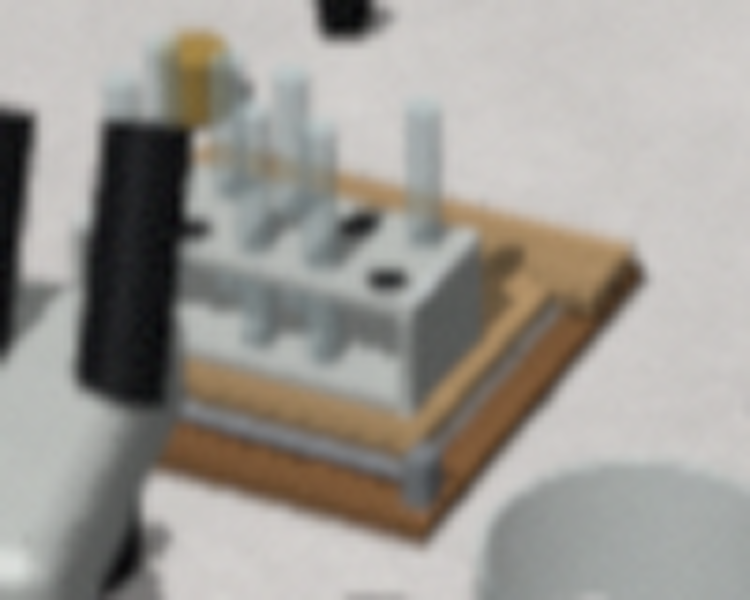

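```bash
python3 - <<'E'
from h import *
a=cams.get_image("side")[:,:,::-1].copy();cv2.imwrite("pics/side9.png",a)
b=cv2.imread("pics/side0.png")
ga,gb=[cv2.cvtColor(i,cv2.COLOR_BGR2GRAY).astype(np.float32) for i in(a,b)]
c=cam("side");x=np.array([-.0393,.9992,0]);y=np.array([-.9992,-.0393,0]);o=np.array([.6007,.1055,0])
for n,P in(("board corner",o-.003*x+.1*y+[0,0,.03]),("rack",o+.12*x+.06*y+[0,0,.09]),("fixed: hinge corner",o+.215*x+.1*y+[0,0,.012])):
    u=proj(c,[P])[0]; 
    X=(P-o)@x; h=.200
    # 4 mm lift => .02 rad about hinge x=.2,z=.024
    th=.02; P2=P+th*(.2-X)*np.array([0,0,1])+th*(P[2]-.024)*x
    v=proj(c,[P2])[0]-u
    i,j=np.round(u).astype(int);r=11
    M=np.eye(2,3,dtype=np.float32)
    A=gb[j-r:j+r,i-r:i+r];B=ga[j-r:j+r,i-r:i+r]
    cc,M=cv2.findTransformECC(A,B,M,cv2.MOTION_TRANSLATION,(3,200,1e-6))
    print(n,u.round(1),"pred 4mm",v.round(2),"meas",M[:,2].round(2),round(cc,3))
t=bot.state();print(t['contact_force'],t['joint_vel'].round(4))
E
```

```text
board corner [320.3 221.3] pred 4mm [ 0.   -0.97] meas [-0.49  2.24] 0.838
rack [294.2 220.8] pred 4mm [-0.19 -0.22] meas [-0.7  0.2] 0.67
fixed: hinge corner [292.3 258.4] pred 4mm [0.04 0.04] meas [ 0.01 -0.01] 1.0
[ 0.2480793  -5.68036497 -1.46412378] [ 0.0005  0.0003 -0.0007  0.0006  0.0001  0.    ]
```

```bash
python3 - <<'E'
import cv2,numpy as np
a=cv2.imread("pics/side9.png");b=cv2.imread("pics/side0.png")
ga,gb=[cv2.cvtColor(i,cv2.COLOR_BGR2GRAY).astype(np.float32) for i in(a,b)]
for n,(x0,y0,x1,y1) in {"corner":(312,216,328,230),"tip of corner":(317,216,329,226),"edge far":(268,206,278,216)}.items():
    A=gb[y0:y1,x0:x1];B=ga[y0:y1,x0:x1];M=np.eye(2,3,dtype=np.float32)
    try:
        cc,M=cv2.findTransformECC(A,B,M,cv2.MOTION_TRANSLATION,(3,200,1e-6),None,1);print(n,M[:,2],cc)
    except Exception as e: print(n,"fail")
w=np.hstack([cv2.resize(i[205:235,295:335],(400,300),interpolation=cv2.INTER_NEAREST) for i in(b,a)]);cv2.imwrite("pics/cmp.png",w)
E
```

```text
corner [-0.2340782  -0.21585622] 0.9309258436618677
tip of corner [-0.30862373  0.02771285] 0.7979687423218804
edge far fail
```

View pics/cmp.png

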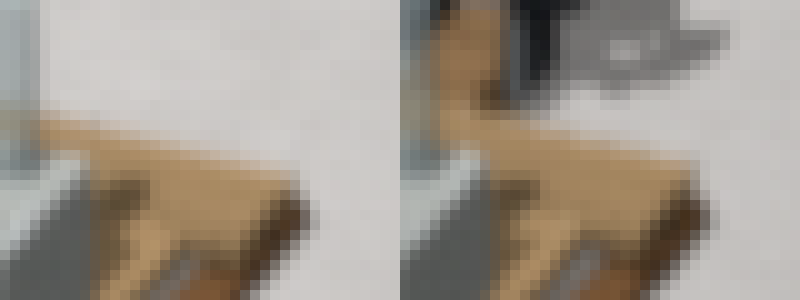

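```bash
python3 - <<'E'
from h import *
print(bot.state()['gripper_width'],bot.state()['t']);print(bot.sign_off())
E
```

```text
0.3466168366377521 14.6833
the job is handed in; nothing more can be done
None
```

I gripped the cork wedge by its thick end, turned it square to the board and slid it flat along the bench. I then pushed it slowly under the middle of the free edge and handed in at about 14.7 s, still gripping it. No verdict came back, so success is my own reading of the checks below.

**Last checks**
- **Lift:** I estimate the free edge is raised about 4 mm. First contact came at a tip position of about 38 mm, and I pushed some 16 mm further up the slope. By eye, the side camera shows the board's corner about 1 pixel higher, which also comes to roughly 4 mm.
- **Position:** by calculation the wedge tip is about 55 mm in under the edge, within 1 mm of the middle and square to within about 1 degree. I did not measure its angle to the bench.
- **Push and grip:** the push held steady at 4–6 N. The wrist images show no slip in the pads.
- **Pinch force:** I could not measure it. I kept it light by setting the opening just below the wedge's width (0.340 commanded, 0.347 held).
- **Other items:** nothing else was touched as far as the pictures show. I did not measure where the bystanders ended up.

**What disagreed:** my automatic image-matching check of the lift failed. The gripper and its shadow spoiled the patches I was comparing, so the 4 mm rests on the push distance and on the picture.

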